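# Square up the cover boards and uncap the glue pot

### The job

Get this mending job ready for gluing: first tap the front edges of the five cover boards until the whole stack is flush against the back stop of the jogging tray, lying flat. Then unscrew the orange cap of the clamped glue pot - nobody knows whether its thread is left- or right-handed, so try it both ways - and lift it off. Finish while still gripping the cap, level and right above the pot a few centimetres clear of the neck so that drips fall back in, with the boards still flush and everything else left where it stands.

Things in the scene. Friction and masses are not known exactly. Their poses are not given: they have to be found in the camera images.
- tray: Jogging tray fixed to the bench: aluminium floor 6 mm thick, blue walls, open at the front. Origin: its underside, below the centre of a stack pushed home. Its own +x points level from the open front to the back stop (36 mm high, face at x +63.5 mm), +y across, z up. Side walls 30 mm high, inner faces at y +-40.5 mm, from x -18 mm back. Floor begins at x -45 mm.
- stack_front (a point): Point at the open front of the tray, bench height, on its middle line, 63.5 mm from the tray's origin towards -x: the front edges of the boards lie straight above it when they are flush with the back stop. The floor begins 18 mm behind it, so a finger can push here down to the bench.
- board1: red cover board, 127 (x) x 77 (y) x 4 mm, 35 g, number 1 from the bottom of the stack of five in the tray (stack 20 mm high, top 26 mm above the bench). Origin: centre of its underside; x is its long side, along the tray's x within 1 degree. At the start it sticks out 6 to 34 mm too far towards the open front. Smooth: the stack slides with under 8 N.
- board2: cream cover board, 127 (x) x 77 (y) x 4 mm, 35 g, number 2 from the bottom of the stack of five in the tray (stack 20 mm high, top 26 mm above the bench). Origin: centre of its underside; x is its long side, along the tray's x within 1 degree. At the start it sticks out 6 to 34 mm too far towards the open front. Smooth: the stack slides with under 8 N.
- board3: blue cover board, 127 (x) x 77 (y) x 4 mm, 35 g, number 3 from the bottom of the stack of five in the tray (stack 20 mm high, top 26 mm above the bench). Origin: centre of its underside; x is its long side, along the tray's x within 1 degree. At the start it sticks out 6 to 34 mm too far towards the open front. Smooth: the stack slides with under 8 N.
- board4: ochre cover board, 127 (x) x 77 (y) x 4 mm, 35 g, number 4 from the bottom of the stack of five in the tray (stack 20 mm high, top 26 mm above the bench). Origin: centre of its underside; x is its long side, along the tray's x within 1 degree. At the start it sticks out 6 to 34 mm too far towards the open front. Smooth: the stack slides with under 8 N.
- board5: green cover board, 127 (x) x 77 (y) x 4 mm, 35 g, number 5 from the bottom of the stack of five in the tray (stack 20 mm high, top 26 mm above the bench). Origin: centre of its underside; x is its long side, along the tray's x within 1 degree. At the start it sticks out 6 to 34 mm too far towards the open front. Smooth: the stack slides with under 8 N.
- pot: White glue pot, 72 mm across, clamped on a fixed 110 x 110 x 12 mm plywood base. Origin: underside of the base, under the pot's axis; z up. The pot's shoulder is 72 mm above the bench; the screw neck (37 mm across its ribs, hidden by the cap) stands on it up to 102 mm. The pot cannot move or turn.
- cap: Orange ribbed round screw cap with a white line across its top (along its x), 48 mm across, 32 mm high, about 50 g. Origin: centre of its lower rim, z up; when on, its rim is 74 mm and its top 106 mm above the bench. Coarse thread, right- or left-handed: unseen, differs each start. Turned the wrong way it jams after 4 to 14 degrees; over 0.4 N m means jammed.
- neck_top (a point): Centre of the top of the pot's neck, 102 mm above the bench, inside the cap. Turned the right way the cap goes freely (no need to raise it meanwhile); 60 to 80 degrees from where it sat it comes straight up, and at about 86 degrees it meets a stop. Before 50 degrees it cannot be lifted more than a few mm. Raise it 30 mm to clear the neck.
- stamp: Bystander: wooden hand stamp, 38 mm across, 82 mm high, standing. Origin: centre of its underside.
- tape: Bystander: yellow roll of tape, 84 mm across, 24 mm high, lying flat. Origin: centre of its underside.
- inkpad: Bystander: grey ink pad, 110 x 70 x 16 mm. Origin: centre of its underside.
- book: Bystander: blue book lying flat, 130 x 190 x 28 mm. Origin: centre of its underside.
- cup: Bystander: blue cup, 76 mm across, 95 mm high. Origin: centre of its underside.
- brush: Bystander: brush lying flat, 170 mm long along its x, about 25 mm wide. Origin: on its underside near its middle.

How it is judged:
On the way, in this order (a step that is already met when the one before it is completed fails the run):
1. all five boards are flush against the tray's back stop, with the cap still on the pot (x of each of board1, board2, board3, board4, board5 in the frame of tray above -0.0035 m and z of each of board1, board2, board3, board4, board5 in the frame of tray below 0.028 m and angle between each of board1, board2, board3, board4, board5's own z axis and vertical below 0.08 rad and z of cap in the frame of pot below 0.09 m), for 0.2 s.
2. the cap is off the neck and held above the pot (z of cap in the frame of pot between 0.115 and 0.232 m and horizontal distance between cap and pot below 0.035 m and angle between cap's own z axis and vertical below 0.35 rad and contact force between the fingers and cap above 2 N), for 0.2 s.
At the end, for the whole second after the job is handed in: The gripper holds the cap (finger force over 2 N), at rest, level within 20 degrees, its axis within 35 mm of the pot's axis, its rim 13 to 130 mm above the top of the neck and touching nothing but the fingers; all five boards lie flat in the tray within 3.5 mm of the back stop (all of step 2 and x of each of board1, board2, board3, board4, board5 in the frame of tray above -0.0035 m and z of each of board1, board2, board3, board4, board5 in the frame of tray below 0.028 m and angle between each of board1, board2, board3, board4, board5's own z axis and vertical below 0.08 rad and linear speed of cap below 0.03 m/s and contact force between cap and pot below 0.1 N); the arm keeps its last pose, push and grip.
It fails at once if a bystander (stamp, tape, ink pad, book, cup or brush) is moved more than 20 mm (distance of any of stamp, tape, inkpad, book, cup, brush from where it was at the start of the episode above 0.02 m).
It also fails if it takes over 62 s, if anything falls off the work surface, if the arm or the gripper's body presses on something with over 40 N, if the wrist force passes 120 N, or if a joint passes its speed limit or range.

### The arm

A 6-joint arm with a two-finger parallel gripper is mounted at the origin on the work surface. World frame = base frame: x ahead of the robot, y to its left, z up, the work surface at z = 0. Lengths are in m, angles in rad, forces in N, time in s.
With the tool pointing down it reaches from about 0.25 to 0.725 m from the base axis. Payload 4 kg.
Tool frame: the origin (TCP) lies between the finger pads; the fingertips stand 17 mm ahead of it and the grasp point (between the pads) lies 2 mm behind it; z points along the fingers, x is the direction in which the jaws open and shut, and the axes are right-handed (so a half turn about z gives the same grasp; the last joint's range is limited). The gripper opens to 85 mm and grips with 20 to 120 N. Pads are 22 mm wide; open, the fingers measure 114 mm over their backs; the gripper's body (76 mm by 85 mm) begins 54 mm behind the grasp point. The pads swing forward as they close: fully open they stand 13 mm farther back than shut.
Start: joints at [1.114, 0.241, 0.005, 1.335, 0, 1.571], TCP at [0.221, 0.449, 0.248] pointing down, gripper open.
Joint ranges: [-2.72, 2.72], [-1.05, 1.87], [-1.09, 1.28], [-1.99, 2.15], [-1.42, 1.44], [-3.14, 3.14]. Speed limits (rad/s): [2.79, 2.79, 3.14, 3.14, 3.14, 3.14].

### API

Orientations are given as a unit quaternion [x, y, z, w].
In Python, from workcell import telemetry, cams, workorder gives the robot as it stands. The module is installed in compiled form; this text tells all that it offers.
- The arm moves only by the tool apply_moves, never from a script. Its argument "moves" is a list that holds one entry, the list of rows, each a list of 4 numbers: the shift along the tool's x, y, z in mm, then the turn about the tool's z in degrees. A call has exactly 10 rows; each row shifts and turns the pose as measured when the row begins, along the tool's axes as they then stand; what a row does not reach is not made up. A row lasts 1/10 s, in which the tool goes at most 50 mm and 8.59 degrees, less where a joint would pass 70% of its speed; a pose out of reach is approached as far as the arm can. A call with a gripper value outside its range is refused whole. "hand" is the gripper's target within -1 to 1 (fully open at 1, half-way at 0, shut at -1), set as the call begins (left out, the last holds). The fingers move at their own pace and stop on an object; the grip force is fixed at half the most. Time passes only in rows, so rows that do not move let the fingers close, or fill a call up. It gives the time, the measured TCP pose, the force and the opening at its end, in the units of the state.
- telemetry.get_obs(): the state, without advancing time (a new reading comes with each control period).
- cams.camera(name): name is "scene" or "top" or "wrist"; returns a dict with "color" (420x560x3 uint8, red, green, blue), "fovy" (degrees; the focal length in pixels is half the picture's height over the tangent of half this angle, whatever the lens; pixels are square), "cx", "cy" (the principal point, pixels), "camera_from_world" (4x4, takes a point from world to camera coordinates). Camera axes: x right, y down, z forward; pixel columns grow to the right and rows downward; lengths in m; the calibration is good to about 2 mm. The wrist camera is an equidistant fisheye: a pixel r from the principal point sees the ray r / f radians off the axis. A picture is of the moment at which its call begins. There is no depth.
- workorder.job_done(): hands the job in, once; it reports no verdict.
The state is a dict: "clock": time; "joint_pos": joint angles; "joint_vel": joint speeds; "tau": joint torques, N m; "eef_pos": TCP position; "tool_rot": TCP orientation; "ft_force": force on the tool from outside, world axes, zero at the start; "ft_torque": the same for the moment, N m; "grip_width": finger opening in m.
Only numpy, scipy, OpenCV 4.12 (cv2) and the standard library are available. Lean on these libraries where they do the work, as an engineer would, in place of code of your own. Each camera call takes 0.05 s, during which the arm holds its last target. There are 200 camera calls.

## Working session

There is one attempt and no reset: what is moved stays moved. The work goes in short steps, Python scripts to look and compute and a tool call to move; the robot and the scene stay as the last step left them, time stands still between calls to the robot, and variables do not carry over. Pictures are saved under pics/ and viewed, about 8 in all and at most 12, crops included, and the job is handed in when it is done.

Besides the shell and the picture viewer there is one more tool, called after "Call:" by a JSON object that holds its "fn" and its "kwargs". apply_moves: Moves the arm, as the interface text tells. Its arguments: {"type":"object","properties":{"moves":{"type":"array"},"hand":{"type":"number"}},"required":["moves"]}

```bash
mkdir -p pics
cat > h.py <<'E'
import numpy as np,cv2,pickle
from workcell import telemetry,cams,workorder
def snap(n,tag):
    c=cams.camera(n); pickle.dump(c,open(f'pics/{tag}.pkl','wb')); cv2.imwrite(f'pics/{tag}.png',cv2.cvtColor(c['color'],cv2.COLOR_RGB2BGR)); return c
def ray(c,u,v):
    f=210/np.tan(np.radians(c['fovy']/2)); T=np.linalg.inv(c['camera_from_world'])
    d=T[:3,:3]@np.array([(u-c['cx'])/f,(v-c['cy'])/f,1]); return T[:3,3],d
def at(c,u,v,z):
    o,d=ray(c,u,v); return o+d*(z-o[2])/d[2]
def proj(c,p):
    f=210/np.tan(np.radians(c['fovy']/2)); q=c['camera_from_world']@np.append(p,1); return c['cx']+f*q[0]/q[2],c['cy']+f*q[1]/q[2]
E
python3 - <<'E'
from h import *
o=telemetry.get_obs(); print({k:np.round(v,3) for k,v in o.items()})
a=snap('top','top0');b=snap('scene','scene0')
for c in(a,b): print(c['fovy'],c['cx'],c['cy'],np.round(np.linalg.inv(c['camera_from_world']),3))
E
```

```text
{'clock': np.float64(0.0), 'joint_pos': array([1.114, 0.241, 0.004, 1.335, 0.   , 1.571]), 'joint_vel': array([ 0.001,  0.001,  0.001,  0.002,  0.002, -0.001]), 'tau': array([-0.0000e+00, -3.7232e+01,  2.5241e+01,  1.7000e-02,  0.0000e+00,
        0.0000e+00]), 'eef_pos': array([0.22 , 0.448, 0.247]), 'tool_rot': array([ 0.849,  0.529, -0.001,  0.001]), 'ft_force': array([-0.098, -0.397, -0.379]), 'ft_torque': array([-0.023, -0.007, -0.013]), 'grip_width': np.float64(0.086)}
48.08738964804137 274.36669341030733 205.19053574189638 [[-0.028 -0.983  0.182  0.391]
 [-1.     0.026 -0.013  0.004]
 [ 0.008 -0.182 -0.983  1.292]
 [ 0.     0.     0.     1.   ]]
51.714614565150015 272.27060734360674 214.486807169512 [[-0.654  0.436 -0.618  1.235]
 [ 0.757  0.391 -0.525  0.503]
 [ 0.013 -0.811 -0.585  0.684]
 [ 0.     0.     0.     1.   ]]
```

View pics/top0.png

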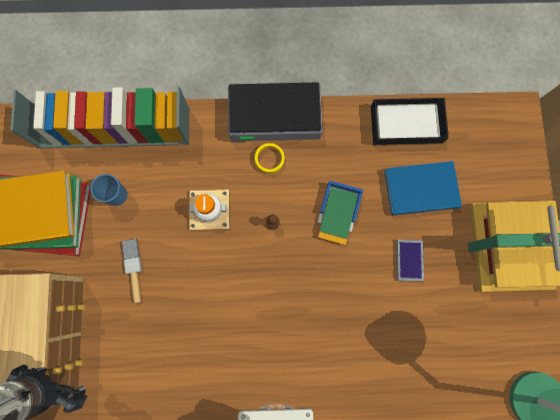

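View pics/scene0.png

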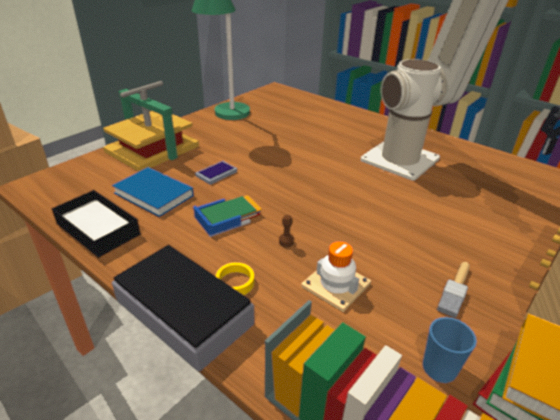

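The top view shows the tray at about (341,212), its open front facing down towards (335,238) with ochre board4 sticking out. The pot is at (208,208), the stamp at (272,222), the tape at (270,157) and the ink pad at (410,260). I'll enlarge the tray and the pot.

Run:
```python
from h import *
a=cv2.imread('pics/top0.png');b=cv2.imread('pics/scene0.png')
R=lambda i,x,y,w,h,s:cv2.resize(i[y:y+h,x:x+w],None,fx=s,fy=s,interpolation=cv2.INTER_CUBIC)
m=np.hstack([R(a,300,170,80,80,5),R(a,180,180,80,80,5)])
cv2.imwrite('pics/crop1.png',m)
```

```text
(no output)
```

View pics/crop1.png

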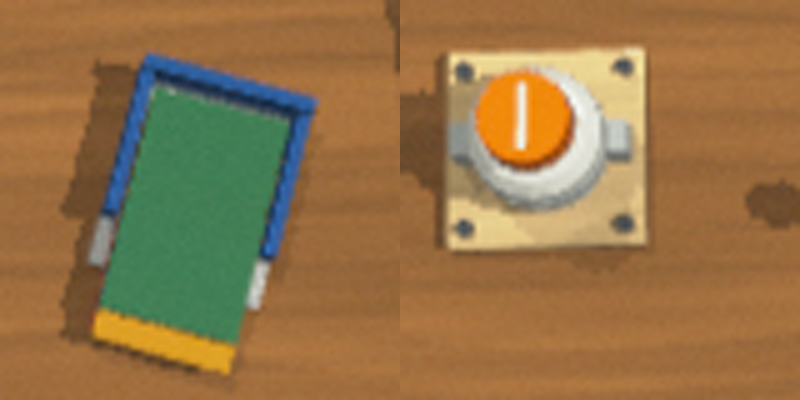

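The crop shows green board5 with front corners at crop (97,312) and (240,345). Ochre board4 sticks out about 30 px (12–14 mm) beyond it. The cap centre is at crop (524,118), with its white line running roughly vertical in the image.

Run:
```python
from h import *
c=pickle.load(open('pics/top0.pkl','rb'))
T=lambda x,y,z:at(c,300+x/5-.4,170+y/5-.4,z)
P=lambda x,y,z:at(c,180+(x-400)/5-.4,180+y/5-.4,z)
p=lambda n,v:print(n,np.round(v,4))
p('cap',P(524,118,.106)); p('line',P(521,85,.106)-P(521,150,.106))
bc=[P(447,53,.012),P(645,48,.012),P(646,245,.012),P(447,250,.012)]
p('base',np.mean(bc,0)); p('sizes',[np.linalg.norm(bc[i]-bc[i-1]) for i in range(4)])
d=lambda a,b:print(np.round(np.linalg.norm(a-b),4),np.round(np.degrees(np.arctan2((b-a)[1],(b-a)[0])),1))
fl,fr,bl,br=T(97,312,.026),T(240,345,.026),T(155,88,.026),T(292,120,.026)
for n,v in zip(['fl','fr','bl','br'],[fl,fr,bl,br]):p(n,v)
d(fl,bl);d(fr,br);d(fr,fl);d(br,bl)
wl,wr=T(148,55,.036),T(316,100,.036);p('wl',wl);p('wr',wr);d(wr,wl)
gl,gr=T(90,265,.006),T(260,308,.006);p('gl',gl);p('gr',gr);d(gr,gl)
ol,orr=T(94,338,.022),T(230,375,.022);p('ochre',[ol,orr]);d(orr,ol)
p('sidewall ends',[T(108,213,.03),T(265,260,.03)])
for n,u,v,z in[('stamp',272,222,.05),('tape',270,158,.024),('brush',133,265,.01),('ink',410,260,.016),('cup',108,190,.05),('bookLL',390,213,.028)]:p(n,at(c,u,v,z))
```

```text
cap [0.6198 0.1684 0.106 ]
line [ 0.0339 -0.      0.    ]
base [0.6207 0.1692 0.012 ]
sizes [0.1103 0.1099 0.1105 0.1088]
fl [ 0.5477 -0.1305  0.026 ]
fr [ 0.5277 -0.207   0.026 ]
bl [ 0.6711 -0.1681  0.026 ]
br [ 0.6511 -0.2426  0.026 ]
0.129 -16.9
0.1284 -16.1
0.0791 75.4
0.0772 75.0
wl [ 0.6875 -0.1638  0.036 ]
wr [ 0.6599 -0.2545  0.036 ]
0.0948 73.1
gl [ 0.5764 -0.1299  0.006 ]
gr [ 0.55   -0.2225  0.006 ]
0.0963 74.1
ochre [[ 0.5341 -0.1286  0.022 ]
 [ 0.512  -0.2014  0.022 ]]
0.076 73.1
sidewall ends [[ 0.6013 -0.1385  0.03  ]
 [ 0.5732 -0.2225  0.03  ]]
stamp [ 0.5749 -0.0038  0.05  ]
tape [ 0.7594 -0.0032  0.024 ]
brush [0.4735 0.3744 0.01  ]
ink [ 0.4662 -0.3744  0.016 ]
cup [0.6736 0.4354 0.05  ]
bookLL [ 0.5944 -0.3264  0.028 ]
```

Tray yaw is about -16.3° and its origin is about (0.606,-0.188). Three independent features agree on this within 3 mm. `stack_front` is about (0.545,-0.170) and the pot axis about (0.620,0.169). I'll shut the fingers and move to the front of the stack, standing off.

Call:
{"fn": "apply_moves", "kwargs": {"moves": [[[-32,36,0,-1],[-32,36,0,-1],[-32,36,0,-1],[-32,36,0,-1],[-32,36,0,-1],[-32,36,0,-1],[-32,36,0,-1],[-32,36,0,-1],[-32,36,0,-1],[-32,36,0,-1]]], "hand": -1}}

```text
clock: 1.1
eef_pos: [0.4423, 0.0092, 0.244]
tool_rot: [0.793, 0.609, -0.003, 0.0]
ft_force: [1.5, 1.5, 0.4]
grip_width: 0.0001
```

```bash
cat >> h.py <<'E'
from scipy.spatial.transform import Rotation as Ro
def go(x,y,z,yaw=None):
    o=telemetry.get_obs(); R=Ro.from_quat(o['tool_rot']).as_matrix()
    cy=np.degrees(np.arctan2(R[1,0],R[0,0]))
    print('t',round(float(o['clock']),2),'pos',np.round(o['eef_pos'],4),'yaw',round(cy,1),'tilt',round(np.degrees(np.arccos(-R[2,2])),2),'F',np.round(o['ft_force'],1),'w',round(float(o['grip_width']),4),'q',np.round(o['joint_pos'],2))
    print('shift mm',np.round(R.T@(np.array([x,y,z])-o['eef_pos'])*1000,1),'turn',None if yaw is None else round((cy-yaw+180)%360-180,1))
E
python3 -c "
from h import *
go(.482,-.152,.1,73.7)"
```

```text
t 1.1 pos [0.4423 0.0092 0.244 ] yaw 75.1 tilt 0.31 F [1.5 1.5 0.4] w 0.0001 q [ 0.02  0.13 -0.14  1.3  -0.    0.28]
shift mm [-144.9   80.3  144.4] turn 1.4
```

Call:
{"fn": "apply_moves", "kwargs": {"moves": [[[-28,16,20,1.4],[-28,16,26,0],[-28,16,28,0],[-28,16,28,0],[-28,16,28,0],[0,0,28,0],[0,0,25,0],[0,0,22,0],[0,0,10,0],[0,0,0,0]]], "hand": -1}}

```text
clock: 2.1
eef_pos: [0.4825, -0.1625, 0.0189]
tool_rot: [0.804, 0.594, -0.002, -0.0]
ft_force: [-0.3, -0.1, 0.4]
grip_width: -0.0001
```

```bash
python3 -c "
from h import *
go(.5448-.0106,-.1704+.0031,.0205,73.7)
snap('wrist','w1')"
```

```text
t 2.1 pos [ 0.4825 -0.1625  0.0189] yaw 72.9 tilt 0.24 F [-0.3 -0.1  0.4] w -0.0001 q [-0.32  0.48 -0.31  0.79 -0.   -0.02]
shift mm [10.6 50.9 -1.7] turn -0.8
```

View pics/w1.png

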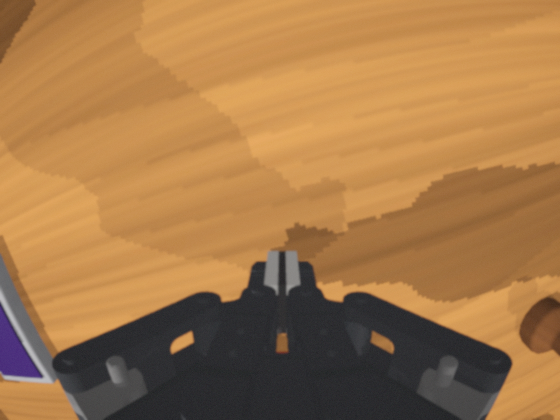

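The wrist camera looks away from the stack: it shows only the closed fingertips at (282,270), the ink pad corner and the stamp. I'll push using force feedback.

Call:
{"fn": "apply_moves", "kwargs": {"moves": [[[3.6,1,-2,-0.8],[3.5,2,0,0],[3.5,3,0,0],[0,4,0,0],[0,4,0,0],[0,4,0,0],[0,4,0,0],[0,4,0,0],[0,4,0,0],[0,4,0,0]]]}}

```text
clock: 3.15
eef_pos: [0.5253, -0.162, 0.0272]
tool_rot: [0.799, 0.601, 0.001, 0.004]
ft_force: [-0.1, 0.5, 0.6]
grip_width: -0.0
```

```bash
python3 -c "
from h import *
go(.5448-.0106,-.1704+.0031,.0205,73.7)"
```

```text
t 3.15 pos [ 0.5253 -0.162   0.0272] yaw 73.9 tilt 0.45 F [-0.1  0.5  0.6] w -0.0 q [-0.3   0.53 -0.2   0.84 -0.   -0.02]
shift mm [-2.6 10.   6.8] turn 0.2
```

z drifted up to 27 mm, so the bottom board may be missed. I'll back off, go lower and look.

Call:
{"fn": "apply_moves", "kwargs": {"moves": [[[-0.5,-12,-1,0],[-0.5,-14,0,0],[-0.5,-14,0,0],[-0.5,-10,0,0],[-0.5,0,2,0],[0,0,2,0],[0,0,2,0],[0,0,1,0],[0,0,0,0],[0,0,0,0]]]}}

```text
clock: 4.15
eef_pos: [0.48, -0.1521, 0.02]
tool_rot: [0.8, 0.601, 0.002, 0.006]
ft_force: [0.6, 0.8, 0.3]
grip_width: -0.0001
```

```bash
python3 -c "
from h import *
go(.5448-.0106,-.1704+.0031,.0205,73.7)
a=snap('top','top1');b=snap('scene','scene1')
R=lambda i,x,y,w,h,s:cv2.resize(cv2.imread(i)[y:y+h,x:x+w],None,fx=s,fy=s,interpolation=cv2.INTER_CUBIC)
cv2.imwrite('pics/crop2.png',np.hstack([R('pics/top1.png',300,170,80,80,5),R('pics/scene1.png',185,170,80,80,5)]))
"
```

```text
t 4.15 pos [ 0.48   -0.1521  0.02  ] yaw 73.8 tilt 0.71 F [0.6 0.8 0.3] w -0.0001 q [-0.31  0.46 -0.34  0.76 -0.   -0.02]
shift mm [ 0.5 56.3  0.1] turn 0.1
```

View pics/crop2.png

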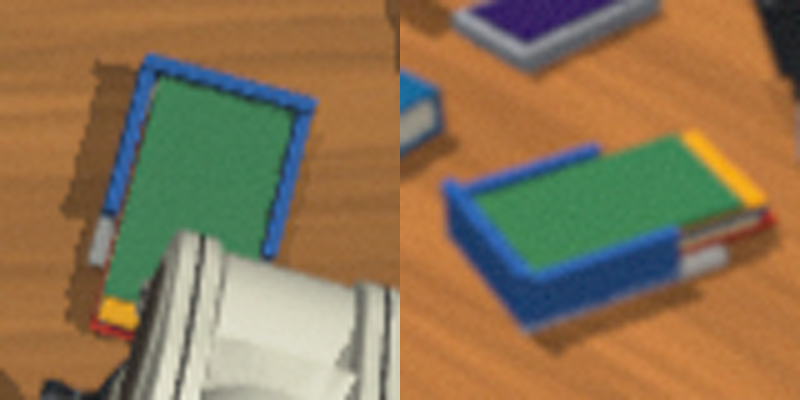

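Red board1 now sticks out furthest, at scene crop (770,215), with ochre next; green looks home. I'll push again, correcting for the z drift.

Call:
{"fn": "apply_moves", "kwargs": {"moves": [[[0,4,0.5,0],[0,4,0.5,0],[0,4,0.5,0],[0,3,0.5,0],[0,3,0.5,0],[0,3,0.5,0],[0,3,0.5,0],[0,3,0.5,0],[0,3,0.5,0],[0,3,0.5,0]]]}}

```text
clock: 5.25
eef_pos: [0.5037, -0.1589, 0.017]
tool_rot: [0.8, 0.601, -0.004, -0.003]
ft_force: [-7.4, 2.2, 11.7]
grip_width: 0.0002
```

```bash
python3 -c "
from h import *
go(.5448-.0106,-.1704+.0031,.0205,73.7)"
```

```text
t 5.25 pos [ 0.5037 -0.1589  0.017 ] yaw 73.8 tilt 0.55 F [-7.4  2.2 11.7] w 0.0002 q [-0.3   0.52 -0.25  0.82 -0.   -0.02]
shift mm [ 0.4 31.5 -3.7] turn 0.1
```

Touching the bench, so I'll raise slightly and continue.

Call:
{"fn": "apply_moves", "kwargs": {"moves": [[[0,0,-2,0],[0,0,-1,0],[0,3,0,0],[0,3,0,0],[0,3,0,0],[0,3,0,0],[0,3,0,0],[0,3,0,0],[0,2,0,0],[0,0,0,0]]]}}

```text
clock: 6.25
eef_pos: [0.5245, -0.165, 0.0194]
tool_rot: [0.8, 0.6, -0.005, -0.003]
ft_force: [0.7, 0.6, 0.8]
grip_width: 0.0001
```

```bash
python3 -c "
from h import *
go(.5448-.0106,-.1704+.0031,.0205,73.7)"
```

```text
t 6.25 pos [ 0.5245 -0.165   0.0194] yaw 73.8 tilt 0.63 F [0.7 0.6 0.8] w 0.0001 q [-0.3   0.55 -0.18  0.85 -0.   -0.02]
shift mm [ 0.5  9.9 -1.2] turn 0.1
```

Call:
{"fn": "apply_moves", "kwargs": {"moves": [[[0,2,0,0],[0,2,0,0],[0,2,0,0],[0,2,0,0],[0,2,0,0],[0,2,0,0],[0,2,0,0],[0,2,0,0],[0,2,0,0],[0,2,0,0]]]}}

```text
clock: 7.25
eef_pos: [0.5354, -0.1683, 0.0176]
tool_rot: [0.8, 0.6, -0.011, -0.011]
ft_force: [-5.9, 1.6, 2.7]
grip_width: 0.0002
```

```bash
python3 -c "
from h import *
go(.5448-.0106,-.1704+.0031,.0205,73.7)"
```

```text
t 7.25 pos [ 0.5354 -0.1683  0.0176] yaw 73.8 tilt 1.76 F [-5.9  1.6  2.7] w 0.0002 q [-0.3   0.58 -0.13  0.89 -0.   -0.02]
shift mm [ 0.6 -1.5 -2.9] turn 0.1
```

Call:
{"fn": "apply_moves", "kwargs": {"moves": [[[0,2,-1.5,0],[0,3,-0.5,0],[0,3,0,0],[0,3,0,0],[0,4,0,0],[0,4,0,0],[0,4,0,0],[0,4,0,0],[0,4,0,0],[0,4,0,0]]]}}

```text
clock: 8.25
eef_pos: [0.5374, -0.1688, 0.0178]
tool_rot: [0.799, 0.599, -0.031, -0.039]
ft_force: [-12.5, 3.8, 12.3]
grip_width: 0.0002
```

```bash
python3 -c "
from h import *
go(.5448-.0106,-.1704+.0031,.0205,73.7)"
```

```text
t 8.25 pos [ 0.5374 -0.1688  0.0178] yaw 73.8 tilt 5.72 F [-12.5   3.8  12.3] w 0.0002 q [-0.3   0.63 -0.04  1.   -0.01 -0.02]
shift mm [ 0.5 -3.7 -2.4] turn 0.1
```

Call:
{"fn": "apply_moves", "kwargs": {"moves": [[[0,-4,-2,0],[0,-10,0,0],[0,-15,0,0],[0,-20,-5,0],[0,-20,-20,0],[0,-25,-40,0],[0,-25,-40,0],[0,-25,-40,0],[0,-10,-20,0],[0,0,0,0]]]}}

```text
clock: 9.25
eef_pos: [0.4061, -0.1298, 0.2051]
tool_rot: [0.799, 0.6, -0.025, -0.03]
ft_force: [0.4, 0.3, 0.3]
grip_width: 0.0
```

```bash
python3 -c "
from h import *
go(.5448-.0106,-.1704+.0031,.0205,73.7)
o=telemetry.get_obs();print(np.round(Ro.from_quat(o['tool_rot']).as_matrix(),3))
a=snap('top','top2');b=snap('scene','scene2')
R=lambda i,x,y,w,h,s:cv2.resize(cv2.imread(i)[y:y+h,x:x+w],None,fx=s,fy=s,interpolation=cv2.INTER_CUBIC)
cv2.imwrite('pics/crop3.png',np.hstack([R('pics/top2.png',300,170,80,80,5),R('pics/scene2.png',185,170,80,80,5)]))
"
```

```text
t 9.25 pos [ 0.4061 -0.1298  0.2051] yaw 73.8 tilt 4.42 F [0.4 0.3 0.3] w 0.0 q [-0.31  0.18 -0.19  1.28 -0.01 -0.02]
shift mm [  0.4 147.3 173.7] turn 0.1
[[ 0.279  0.957 -0.075]
 [ 0.96  -0.279  0.018]
 [-0.004 -0.077 -0.997]]
```

View pics/crop3.png

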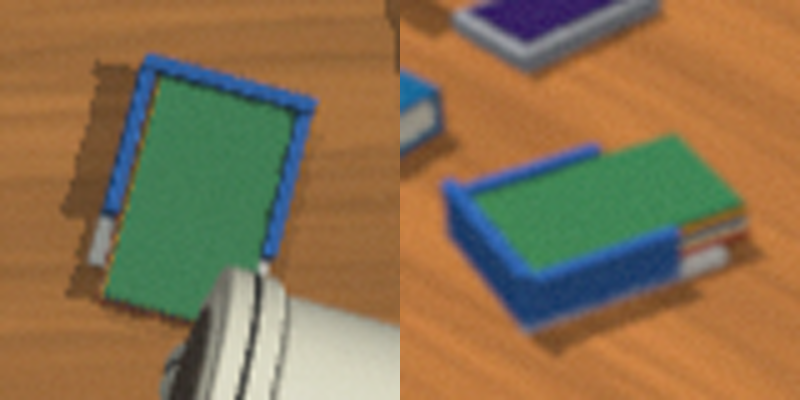

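```bash
python3 -c "
from h import *
c=pickle.load(open('pics/scene2.pkl','rb'))
O=np.array([.6058,-.1882,0]);a=np.radians(-16.3);t=np.array([np.cos(a),np.sin(a),0]);n=np.array([-np.sin(a),np.cos(a),0])
s=16;x0,y0,w,h=305,192,45,34
i=cv2.resize(cv2.imread('pics/scene2.png')[y0:y0+h,x0:x0+w],None,fx=s,fy=s,interpolation=cv2.INTER_CUBIC)
i=i.copy()
def P(p):
  u,v=proj(c,p);return int((u-x0+.5)*s),int((v-y0+.5)*s)
for k,col in((0,(255,255,255)),(-.0035,(255,0,255)),(.004,(0,0,0))):
  L=[P(O+t*(-.0635+k)+n*.0385+[0,0,z]) for z in(.006,.01,.014,.018,.022,.026)]
  print(k,L)
  for q in L: cv2.circle(i,q,3,col,-1)
cv2.imwrite('pics/crop4.png',i)"
```

```text
0 [(-792, 400), (-793, 381), (-793, 361), (-793, 341), (-793, 322), (-794, 302)]
-0.0035 [(-774, 394), (-774, 374), (-775, 354), (-775, 335), (-775, 315), (-775, 295)]
0.004 [(-813, 408), (-813, 388), (-814, 368), (-814, 349), (-814, 329), (-814, 309)]
```

View pics/crop4.png

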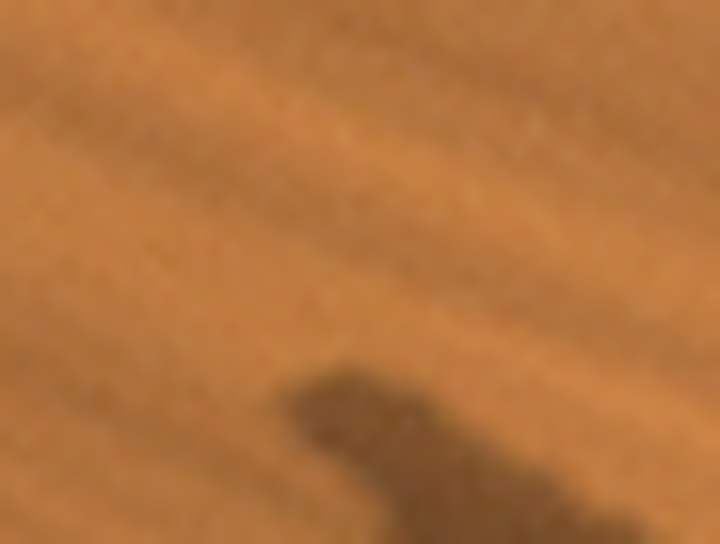

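My crop offset was wrong and missed the tray (the corner is near scene pixel (255,215)). Redoing it there.

```bash
cat > chk.py <<'E'
from h import *
import sys
c=pickle.load(open(f'pics/{sys.argv[1]}.pkl','rb'))
O=np.array([.6058,-.1882,0]);a=np.radians(-16.3);t=np.array([np.cos(a),np.sin(a),0]);n=np.array([-np.sin(a),np.cos(a),0])
s=16;x0,y0,w,h=232,192,45,34
i=cv2.resize(cv2.imread(f'pics/{sys.argv[1]}.png')[y0:y0+h,x0:x0+w],None,fx=s,fy=s,interpolation=cv2.INTER_CUBIC)
def P(p):
  u,v=proj(c,p);return int((u-x0+.5)*s),int((v-y0+.5)*s)
for k,col in((0,(255,255,255)),(-.0035,(255,0,255)),(.004,(0,0,0))):
  for z in(.006,.01,.014,.018,.022,.026): cv2.circle(i,P(O+t*(-.0635+k)+n*.0385+[0,0,z]),3,col,-1)
q=P(O-t*.045+n*.0485+[0,0,.006]); print('tray floor corner pred',q)
cv2.imwrite(sys.argv[2],i)
E
python3 chk.py scene2 pics/crop5.png
```

```text
tray floor corner pred (309, 466)
```

View pics/crop5.png

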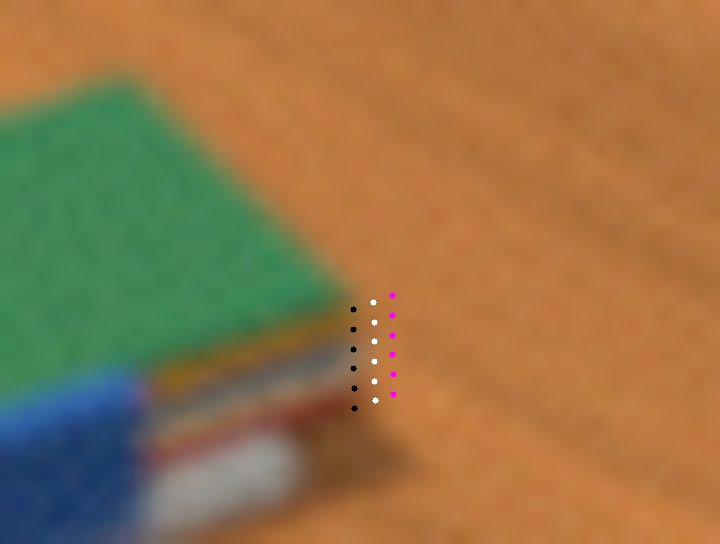

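Boards 2–5 look flush. Red board1 may stand 2–3 mm proud, because the finger tilted under load (tips lagging by about 4°). I'll straighten the tilt with a light backward drag on the bench and then press the lower boards again.

```bash
python3 -c "
from h import *
go(.505,-.1595,.024,73.7)"
```

```text
t 9.35 pos [ 0.4056 -0.1296  0.2023] yaw 73.8 tilt 4.68 F [-0.9 -0.1  0. ] w 0.0002 q [-0.31  0.18 -0.19  1.28 -0.01 -0.02]
shift mm [ -0.4 118.  169.2] turn 0.1
```

Call:
{"fn": "apply_moves", "kwargs": {"moves": [[[0,15,20,0],[0,15,22,0],[0,15,22,0],[0,15,22,0],[0,15,22,0],[0,15,22,0],[0,8,14,0],[0,2,6,0],[0,0,3,0],[0,0,0,0]]]}}

```text
clock: 10.35
eef_pos: [0.4883, -0.1539, 0.0177]
tool_rot: [0.799, 0.6, -0.031, -0.038]
ft_force: [0.9, 0.6, 1.2]
grip_width: 0.0001
```

```bash
python3 -c "
from h import *
go(.505,-.1595,.024,73.7)"
```

```text
t 10.35 pos [ 0.4883 -0.1539  0.0177] yaw 73.8 tilt 5.64 F [0.9 0.6 1.2] w 0.0001 q [-0.3   0.55 -0.2   0.93 -0.   -0.02]
shift mm [-0.7 16.9 -8. ] turn 0.1
```

Now at the bench. I'll drag backward under light pressure.

Call:
{"fn": "apply_moves", "kwargs": {"moves": [[[0,-2,3,0],[0,-3,3,0],[0,-4,3,0],[0,-4,3,0],[0,-4,3,0],[0,-4,3,0],[0,-4,3,0],[0,-4,3,0],[0,-4,3,0],[0,-4,3,0]]]}}

```text
clock: 11.35
eef_pos: [0.4858, -0.1533, 0.0171]
tool_rot: [0.8, 0.601, -0.004, -0.003]
ft_force: [2.1, -0.2, 8.9]
grip_width: 0.0001
```

```bash
python3 -c "
from h import *
go(.505,-.1595,.021,73.7)"
```

```text
t 11.35 pos [ 0.4858 -0.1533  0.0171] yaw 73.8 tilt 0.56 F [ 2.1 -0.2  8.9] w 0.0001 q [-0.3   0.49 -0.3   0.79 -0.   -0.02]
shift mm [-0.7 20.1 -4.1] turn 0.1
```

Tilt fell to 0.6°. A little more drag will make the tips lead, then I'll raise and advance.

Call:
{"fn": "apply_moves", "kwargs": {"moves": [[[0,-4,3,0],[0,-4,3,0],[0,-4,3,0],[0,-4,3,0],[0,0,-3,0],[0,0,-2,0],[0,4,0,0],[0,5,0,0],[0,5,0,0],[0,5,0,0]]]}}

```text
clock: 12.35
eef_pos: [0.502, -0.158, 0.0237]
tool_rot: [0.799, 0.601, 0.007, 0.011]
ft_force: [0.6, 0.5, -0.0]
grip_width: 0.0
```

```bash
python3 -c "
from h import *
go(.5374,-.1688,.021,73.7)
o=telemetry.get_obs();print(np.round(Ro.from_quat(o['tool_rot']).as_matrix()[:,2],3))"
```

```text
t 12.35 pos [ 0.502  -0.158   0.0237] yaw 73.8 tilt 1.52 F [ 0.6  0.5 -0. ] w 0.0 q [-0.3   0.48 -0.29  0.78 -0.   -0.02]
shift mm [-0.5 36.9  3.6] turn 0.1
[ 0.025 -0.01  -1.   ]
```

Call:
{"fn": "apply_moves", "kwargs": {"moves": [[[0,3,1.5,0],[0,4,0.5,0],[0,4,0,0],[0,4,0,0],[0,4,0,0],[0,4,0,0],[0,3,0,0],[0,3,0,0],[0,2,0,0],[0,2,0,0]]]}}

```text
clock: 13.35
eef_pos: [0.5368, -0.168, 0.0213]
tool_rot: [0.799, 0.601, 0.006, 0.011]
ft_force: [-0.1, 0.6, 0.1]
grip_width: -0.0002
```

```bash
python3 -c "
from h import *
go(.5374,-.1688,.021,73.7)
o=telemetry.get_obs();print(np.round(Ro.from_quat(o['tool_rot']).as_matrix()[:,2],3))"
```

```text
t 13.35 pos [ 0.5368 -0.168   0.0213] yaw 73.8 tilt 1.42 F [-0.1  0.6  0.1] w -0.0002 q [-0.3   0.54 -0.18  0.82 -0.   -0.02]
shift mm [-0.6  0.8  0.3] turn 0.1
[ 0.023 -0.01  -1.   ]
```

Now press gently until there's clear resistance.

Call:
{"fn": "apply_moves", "kwargs": {"moves": [[[0,2,0,0],[0,2,0,0],[0,2,0,0],[0,2.5,0,0],[0,2.5,0,0],[0,3,0,0],[0,3,0,0],[0,3,0,0],[0,3,0,0],[0,3,0,0]]]}}

```text
clock: 14.35
eef_pos: [0.5378, -0.1685, 0.0172]
tool_rot: [0.8, 0.6, -0.009, -0.01]
ft_force: [-9.0, 2.5, 11.9]
grip_width: 0.0002
```

```bash
python3 -c "
from h import *
go(.5374,-.1688,.021,73.7)
o=telemetry.get_obs();print(np.round(Ro.from_quat(o['tool_rot']).as_matrix()[:,2],3))"
```

```text
t 14.35 pos [ 0.5378 -0.1685  0.0172] yaw 73.8 tilt 1.55 F [-9.   2.5 11.9] w 0.0002 q [-0.3   0.58 -0.12  0.89 -0.   -0.02]
shift mm [-0.4 -0.4 -3.8] turn 0.1
[-0.027  0.004 -1.   ]
```

Hard stop at the same place (TCP x 0.5378, 9 N) with the finger near vertical, so the lower boards are home too. Now I'll retreat, open and move to the pot.

Call:
{"fn": "apply_moves", "kwargs": {"moves": [[[0,-4,-1,0],[0,-10,-2,0],[0,-15,-5,0],[0,-15,-15,0],[0,0,-40,0],[0,0,-45,0],[0,0,-45,0],[0,0,-35,0],[0,0,0,0],[0,0,0,0]]]}}

```text
clock: 15.35
eef_pos: [0.4963, -0.1558, 0.213]
tool_rot: [0.8, 0.6, -0.008, -0.008]
ft_force: [-0.0, 0.5, -0.2]
grip_width: -0.0002
```

```bash
python3 -c "
from h import *
go(.62,.1688,.2)"
```

```text
t 15.35 pos [ 0.4963 -0.1558  0.213 ] yaw 73.8 tilt 1.28 F [-0.   0.5 -0.2] w -0.0002 q [-0.3   0.31  0.01  1.29 -0.   -0.02]
shift mm [346.3  28.4  11.3] turn None
```

Call:
{"fn": "apply_moves", "kwargs": {"moves": [[[30,3,0,0],[40,3,0,0],[40,3,0,0],[40,3,0,0],[40,3,0,0],[40,3,0,0],[40,3,0,0],[40,3,0,0],[20,2,0,0],[0,0,0,0]]], "hand": 1}}

```text
clock: 16.35
eef_pos: [0.6112, 0.1635, 0.1929]
tool_rot: [0.801, 0.598, -0.017, -0.012]
ft_force: [0.8, 0.9, -0.7]
grip_width: 0.0853
```

```bash
python3 -c "
from h import *
go(.62,.1688,.092)
a=snap('top','top3');b=snap('scene','scene3')
c=pickle.load(open('pics/scene0.pkl','rb'))
# cap top ellipse centre in scene0 by colour
h=cv2.cvtColor(c['color'],cv2.COLOR_RGB2HSV);m=cv2.inRange(h,(5,200,180),(14,255,255))[225:285,310:370]
ys,xs=np.nonzero(m);print('orange bbox',xs.min()+310,xs.max()+310,ys.min()+225,ys.max()+225)
print('pred top',proj(c,[.62,.1688,.106]),'rim',proj(c,[.62,.1688,.074]))
"; python3 chk.py scene3 pics/crop6.png
```

```text
t 16.35 pos [0.6112 0.1635 0.1929] yaw 73.5 tilt 2.39 F [ 0.8  0.9 -0.7] w 0.0853 q [0.26 0.57 0.35 1.39 0.01 0.54]
shift mm [  8.8  10.9 100.5] turn None
orange bbox 329 352 241 266
pred top (np.float64(341.0507077163839), np.float64(248.65549137083445)) rim (np.float64(339.4453138349236), np.float64(260.2736307133864))
tray floor corner pred (309, 466)
```

View pics/crop6.png

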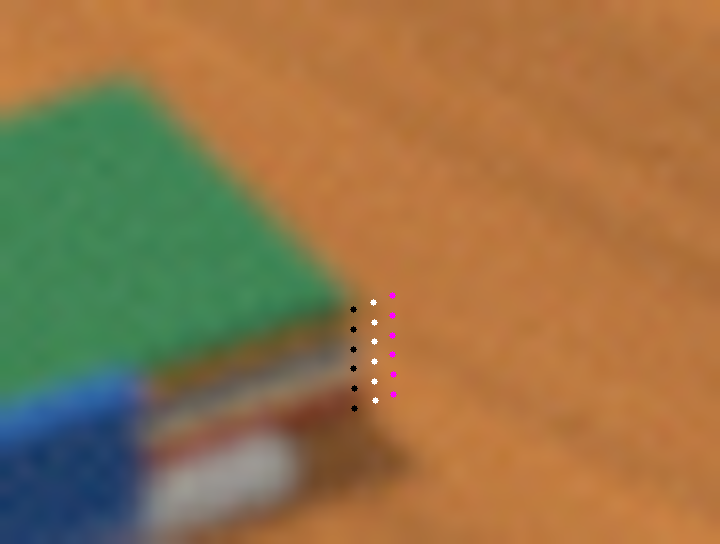

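All front edges now sit inside the flush line at scene crop x≈345–357; the flush line is about 365 after the 9 px tray offset. Only about 1–2 mm of stagger remains. Descending onto the cap.

Call:
{"fn": "apply_moves", "kwargs": {"moves": [[[4,5,2,0],[4,5,6,0],[0,0,12,0],[0,0,15,0],[0,0,15,0],[0,0,15,0],[0,0,12,0],[0,0,8,0],[0,0,4,0],[0,0,0,0]]]}}

```text
clock: 17.45
eef_pos: [0.6174, 0.1561, 0.0953]
tool_rot: [0.806, 0.592, -0.02, -0.012]
ft_force: [0.0, 0.4, -0.3]
grip_width: 0.0854
```

```bash
python3 -c "
from h import *
go(.62,.1688,.092)"
```

```text
t 17.45 pos [0.6174 0.1561 0.0953] yaw 72.6 tilt 2.68 F [ 0.   0.4 -0.3] w 0.0854 q [0.24 0.64 0.22 1.19 0.01 0.55]
shift mm [13.  -1.2  3.2] turn None
```

Call:
{"fn": "apply_moves", "kwargs": {"moves": [[[3,0,0,0],[4,0,1,0],[3,0,1,0],[1,-0.5,0,0],[1,0,0,0],[0,0,0,0],[0,0,0,0],[0,0,0,0],[0,0,0,0],[0,0,0,0]]]}}

```text
clock: 18.45
eef_pos: [0.6227, 0.1697, 0.0961]
tool_rot: [0.805, 0.592, -0.017, -0.011]
ft_force: [0.6, 0.2, 0.0]
grip_width: 0.0853
```

```bash
python3 -c "
from h import *
go(.62,.1688,.092)"
```

```text
t 18.45 pos [0.6227 0.1697 0.0961] yaw 72.7 tilt 2.35 F [0.6 0.2 0. ] w 0.0853 q [0.26 0.65 0.24 1.2  0.01 0.56]
shift mm [-1.6 -2.1  4.2] turn None
```

Close. A final correction, then shut.

Call:
{"fn": "apply_moves", "kwargs": {"moves": [[[-0.8,-1,2,0],[-0.8,-1,2,0],[0,0,0.5,0],[0,0,0,0],[0,0,0,0],[0,0,0,0],[0,0,0,0],[0,0,0,0],[0,0,0,0],[0,0,0,0]]]}}

```text
clock: 19.45
eef_pos: [0.6198, 0.1685, 0.0912]
tool_rot: [0.806, 0.592, -0.017, -0.011]
ft_force: [0.5, 0.1, 0.4]
grip_width: 0.0853
```

Call:
{"fn": "apply_moves", "kwargs": {"moves": [[[0,0,0,0],[0,0,0,0],[0,0,0,0],[0,0,0,0],[0,0,0,0],[0,0,0,0],[0,0,0,0],[0,0,0,0],[0,0,0,0],[0,0,0,0]]], "hand": -1}}

```text
clock: 20.45
eef_pos: [0.6201, 0.1686, 0.0916]
tool_rot: [0.806, 0.592, -0.017, -0.011]
ft_force: [-0.6, -0.5, -0.6]
grip_width: 0.0462
```

```bash
python3 -c "
from h import *
go(.62,.1688,.092);print(np.round(telemetry.get_obs()['ft_torque'],2))"
```

```text
t 20.45 pos [0.6201 0.1686 0.0916] yaw 72.7 tilt 2.33 F [-0.6 -0.5 -0.6] w 0.0462 q [0.26 0.65 0.22 1.18 0.01 0.56]
shift mm [ 0.2 -0.1 -0.4] turn None
[ 0.08  0.   -0.01]
```

Gripped, with the opening at 46 mm. First try is the right-handed thread: counter-clockwise from above, a negative tool turn.

Call:
{"fn": "apply_moves", "kwargs": {"moves": [[[0,0,0,-2],[0,0,0,-2],[0,0,0,-2],[0,0,0,-2],[0,0,0,-2],[0,0,0,-2],[0,0,0,-2],[0,0,0,-2],[0,0,0,-2],[0,0,0,-2]]]}}

```text
clock: 21.45
eef_pos: [0.6213, 0.1682, 0.0914]
tool_rot: [0.686, 0.728, -0.014, -0.013]
ft_force: [0.3, 1.0, 0.1]
grip_width: 0.0464
```

```bash
python3 -c "
from h import *
go(.62,.1688,.092);print(np.round(telemetry.get_obs()['ft_torque'],2))"
```

```text
t 21.45 pos [0.6213 0.1682 0.0914] yaw 93.4 tilt 2.19 F [0.3 1.  0.1] w 0.0464 q [0.26 0.65 0.22 1.18 0.01 0.2 ]
shift mm [ 0.6 -1.3 -0.5] turn None
[ 0.07  0.01 -0.02]
```

It turned 20.7° freely with about 0.02 N m, so the thread is right-handed. Carrying on to about 70°.

Call:
{"fn": "apply_moves", "kwargs": {"moves": [[[0,0,0,-5],[0,0,0,-5],[0,0,0,-5],[0,0,0,-5],[0,0,0,-5],[0,0,0,-5],[0,0,0,-5],[0,0,0,-5],[0,0,0,-5],[0,0,0,-3]]]}}

```text
clock: 22.45
eef_pos: [0.6202, 0.1657, 0.0917]
tool_rot: [0.314, 0.949, -0.01, -0.018]
ft_force: [-0.5, -0.2, -0.7]
grip_width: 0.0459
```

```bash
python3 -c "
from h import *
go(.62,.1688,.092,143);print(np.round(telemetry.get_obs()['ft_torque'],2))"
```

```text
t 22.45 pos [0.6202 0.1657 0.0917] yaw 143.3 tilt 2.34 F [-0.5 -0.2 -0.7] w 0.0459 q [ 0.26  0.65  0.22  1.19  0.   -0.67]
shift mm [ 2.   2.3 -0.3] turn 0.3
[-0.11 -0.18 -0.04]
```

Turned 70.6°. Lifting slowly.

Call:
{"fn": "apply_moves", "kwargs": {"moves": [[[0,0,-2,0],[0,0,-3,0],[0,0,-4,0],[0,0,-4,0],[0,0,-4,0],[0,0,-4,0],[0,0,-4,0],[0,0,-4,0],[0,0,-2,0],[0,0,0,0]]]}}

```text
clock: 23.45
eef_pos: [0.6215, 0.1661, 0.1256]
tool_rot: [0.316, 0.949, -0.01, -0.018]
ft_force: [0.3, 0.3, -0.2]
grip_width: 0.046
```

```bash
python3 -c "
from h import *
go(.62,.1688,.150);print(np.round(telemetry.get_obs()['ft_torque'],2))"
```

```text
t 23.45 pos [0.6215 0.1661 0.1256] yaw 143.1 tilt 2.35 F [ 0.3  0.3 -0.2] w 0.046 q [ 0.26  0.63  0.27  1.26  0.   -0.67]
shift mm [  3.5   0.6 -24.4] turn None
[ 0.03 -0.08  0.08]
```

Call:
{"fn": "apply_moves", "kwargs": {"moves": [[[0,0,-4,0],[0.5,0,-5,0],[0.5,0,-5,0],[0.5,0,-5,0],[0.5,0,-4,0],[0.5,0,-3,0],[0,0,-2,0],[0,0,0,0],[0,0,0,0],[0,0,0,0]]]}}

```text
clock: 24.45
eef_pos: [0.6203, 0.1679, 0.156]
tool_rot: [0.316, 0.949, -0.01, -0.018]
ft_force: [-0.4, 0.0, -0.3]
grip_width: 0.0459
```

```bash
python3 -c "
from h import *
go(.62,.1688,.155)
a=snap('top','top4');b=snap('scene','scene4')
R=lambda i,x,y,w,h,s:cv2.resize(cv2.imread(i)[y:y+h,x:x+w],None,fx=s,fy=s,interpolation=cv2.INTER_CUBIC)
cv2.imwrite('pics/crop7.png',np.hstack([R('pics/scene4.png',170,160,240,140,3)]))
"
```

```text
t 24.45 pos [0.6203 0.1679 0.156 ] yaw 143.1 tilt 2.38 F [-0.4  0.  -0.3] w 0.0459 q [ 0.26  0.61  0.32  1.33  0.   -0.67]
shift mm [0.7 0.6 1. ] turn None
```

View pics/crop7.png

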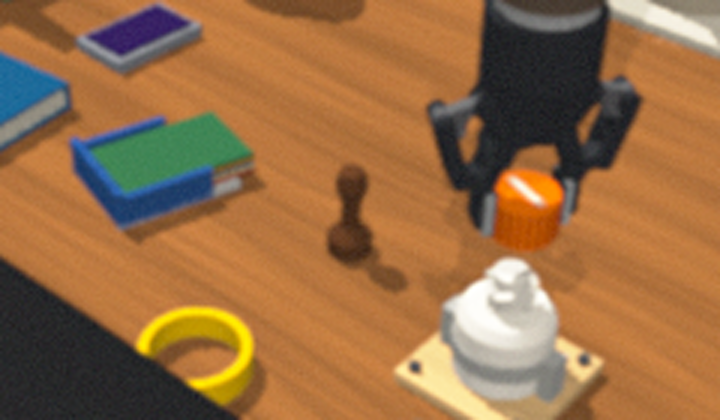

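The cap is in the gripper at crop (528,208), level and clear of the exposed neck at (513,275); stamp, tape and ink pad are in place. One last check of the boards from above, where the arm is now out of the way.

Run:
```python
from h import *
i=cv2.resize(cv2.imread('pics/top4.png')[175:247,310:370],None,fx=10,fy=10,interpolation=cv2.INTER_CUBIC)[:,:]
i=cv2.resize(i,None,fx=.8,fy=.8)
c=pickle.load(open('pics/top4.pkl','rb'))
O=np.array([.6058,-.1882,0]);a=np.radians(-16.3);t=np.array([np.cos(a),np.sin(a),0]);n=np.array([-np.sin(a),np.cos(a),0])
for k,col in((0,(255,255,255)),(-.0035,(255,0,255))):
  for z in(.026,.010):
    for y in(-.03,-.01,.01,.03):
      u,v=proj(c,O+t*(-.0635+k)+n*y+[0,0,z]);cv2.circle(i,(int((u-310+.5)*8),int((v-175+.5)*8)),2,col if z>.02 else tuple(x//2 for x in col),-1)
cv2.imwrite('pics/crop8.png',i)
```

View pics/crop8.png

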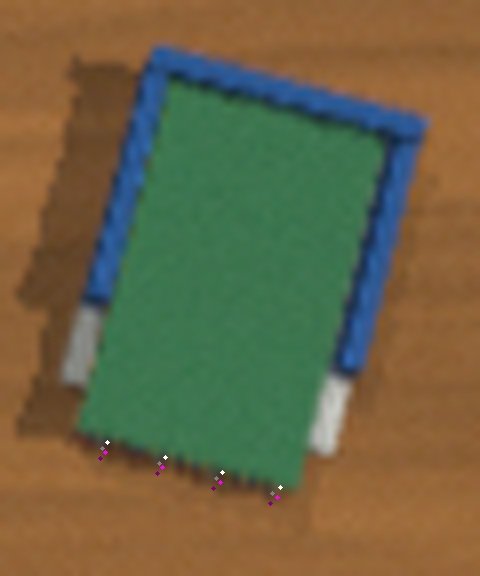

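The green front edge sits on or just inside the flush line, and no other board shows beyond it. Handing in.

```bash
python3 -c "
from h import *
go(.62,.1688,.155);print(workorder.job_done())"
```

```text
t 24.55 pos [0.6202 0.1679 0.1559] yaw 143.1 tilt 2.39 F [-0.6 -0.  -0.9] w 0.046 q [ 0.26  0.61  0.32  1.33  0.   -0.67]
shift mm [0.7 0.6 0.9] turn None
the job is handed in; nothing more can be done
None
```

I handed the job in at 24.6 s: all five boards are pushed home in the tray, and the unscrewed cap is held over the pot. The system gave no verdict.

- **Boards:** I pushed the stack against the back stop twice. The first push tilted the finger by 5.7° and may have left the red board1 2–3 mm proud, so I straightened the finger by dragging it lightly on the bench and pushed again. Both pushes stopped hard at the same place, within 0.5 mm.
- **Board check:** In the last top view, the green board's front edge is on the flush line and no other board shows beyond it. The side view showed 1–2 mm of stagger between boards. I estimate it is within the 3.5 mm limit, but at this resolution and with the 2 mm calibration I could not measure each board separately.
- **Cap:** It turned freely counter-clockwise on the first try, so the thread is right-handed and I did not try the other way. I turned it 70.6° and it lifted with no noticeable force.
- **Final pose:** The rim is about 36 mm above the neck, with the gripper about 1 mm from the measured pot axis and tilted 2.4°. The fingers are stopped on the cap at 46 mm.
- **Bystanders:** The stamp, tape and ink pad look unmoved in the last picture. I did not check the book, cup and brush individually, but the arm's path kept clear of them.

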